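# Free the next parts drawer and stow the solder reel

### The arm

A 7-joint arm with a two-finger parallel gripper is mounted at the origin on the work surface. World frame = base frame: x ahead of the robot, y to its left, z up, the work surface at z = 0. Lengths are in mm, angles in rad, forces in N, time in s.
With the tool pointing down it reaches from about 425 to 1025 mm from the base axis. Payload 9.4 kg.
Tool frame: the origin (TCP) lies on the centre line of the jaws, within the pads' length; the fingertips stand 25 mm ahead of it and the grasp point (between the pads) lies 6 mm ahead of it; y points along the fingers, z is the direction in which the jaws open and shut, and the axes are right-handed (so a half turn about y gives the same grasp; the last joint's range is limited). The gripper opens to 85 mm and grips with 20 to 120 N. Pads are 22 mm wide; open, the fingers measure 114 mm over their backs; the gripper's body (76 mm by 85 mm) begins 54 mm behind the grasp point. The pads swing forward as they close: fully open they stand 13 mm farther back than shut.
Start: joints at [1.11, 0.599, -0.003, 1.599, 0.002, 0.943, -0.08], TCP at [271.466, -672.258, 256.275] pointing down, gripper open.
Joint ranges: [-2.57, 2.57], [-0.35, 1.97], [-1.29, 1.29], [0.11, 2.56], [-1.05, 4.19], [0.11, 1.86], [-2.63, 2.63]. Speed limits (rad/s): [2.22, 2.22, 3.01, 3.01, 3.14, 3.14, 3.14].

### API

Orientations are given as a rotation vector (axis times angle).
In Python, from cell import r gives the robot as it stands.
- The arm moves only by the tool play_rows, never from a script. Its arguments are lists of equal length, an entry for each row: "linear": the shift along the world's x, y, z in m, a list of three; "delta_rot": the turn, a rotation vector about the world's x, y, z in rad, a list of three. In form: {"linear": [[x, y, z], ...], "delta_rot": [[ax, ay, az], ...]}. A call has 1 to 20 rows; each row is the pose to reach, as a shift and turn from the pose commanded when the call began; what a row does not reach only later rows make up. A row lasts 1/8 s, in which the tool goes at most 62.5 mm and 10.7 degrees, less where a joint would pass 70% of its speed; a pose out of reach is approached as far as the arm can. A call with a gripper value outside its range is refused whole. "gripper" is the finger opening in m, from 0 to 0.0854, set as the call begins (left out, the last holds). The fingers move at their own pace and stop on an object; the grip force is fixed at half the most. Time passes only in rows, so rows that repeat a pose let the fingers close. It gives the time, the measured TCP pose, the force and the opening at its end, in the units of the state.
- r.get_obs(): the state, without advancing time (a new reading comes with each control period).
- r.snapshot(name): name is "scene" or "top"; returns (picture, depth): 420x560x3 uint8, red, green, blue; 420x560 float32, mm along the optical axis (not along the pixel's ray), 0 where there is no reading.
- r.calibration(name): a dict with "vertical_fov" (degrees; the focal length in pixels is half the picture's height over the tangent of half this angle, whatever the lens; pixels are square), "cx", "cy" (the principal point, pixels), "dist_coeffs" ([k1, k2, p1, p2, k3] as OpenCV has them; the pictures are not rectified), "T" (4x4, takes a point from camera to world coordinates). Camera axes: x right, y up, looking along -z (the intrinsics and any distortion apply to the point x, -y, -z); pixel columns grow to the right and rows downward; lengths in mm; the calibration is good to about 2 mm. A picture is of the moment at which its call begins. calibration takes no time and is no camera call.
- r.hand_in(): hands the job in, once; it reports no verdict.
Trained networks look in the newest picture that a camera, given by its name, has taken for a name from the list of things; names that differ only in an ending like _2 or _b are one class to them, and where a whole thing is asked for, a point or a joint stands for the part that bears it (a point fixed in the world has none). Each returns a list of dicts, best first, with "confidence" (0 to 1); they miss things now and then, are a little off and sometimes report something else, mostly with a low value. They report only what shows in the picture. A call takes as long as a camera call.
- r.regions_of(camera, thing): "pixels" (420x560 bool, what is visible of it) and "extent" ([left, top, right, bottom] in pixels, round what is visible of it).
The state is a dict: "t": time; "joint_pos": joint angles; "joint_vel": joint speeds; "tau": joint torques, N m; "position": TCP position; "ee_rot": TCP orientation; "wrist_force": force on the tool from outside, world axes, zero at the start; "moment": the same for the moment, N m; "width": finger opening in mm.
Only numpy, scipy, OpenCV 4.12 (cv2) and the standard library are available. Lean on these libraries where they do the work, as an engineer would, in place of code of your own. Each camera call takes 0.05 s, during which the arm holds its last target. There are 200 camera calls.

### The job

The parts chest lets only one drawer be open at a time. Push the blue drawer fully shut, pull the yellow drawer all the way out, and stand the red reel of solder upright on the floor of the yellow drawer's empty front compartment, setting it down rather than dropping it. Leave the yellow drawer out for the stock count, the blue one shut, and the jar, circuit board and screwdriver where they are.

Things in the scene. Friction and masses are not known exactly. Their poses are not given: they have to be found in the camera images.
- blue_drawer (a joint): opening of the blue-fronted drawer in m: 0 = shut (front flush with the yellow one when that is shut), 0.125 = out to its stop. It is the left-hand drawer as seen from the robot. It slides with about 1.5 N of friction and stays where it is left.
- yellow_drawer (a joint): opening of the yellow-fronted drawer in m, the right-hand one seen from the robot; same travel (0 to 0.125) and friction. While the blue drawer stands open a hidden interlock pin holds this drawer shut (it gives about 3 mm and stops); it is free once the blue drawer is within about 3 mm of shut.
- blue_drawer_handle (a point): middle of the blue drawer's level steel bar handle: 80 mm long, 11 mm thick, its centre line 40 mm out from the front, on two 9 mm posts 37 mm either side of the middle. Bar centre 62 mm above the table, 20 mm below the front's top edge, 27 mm below the chest's top. Axes: x squarely into the chest (the way it shuts), y along the bar to the left, z up.
- yellow_drawer_handle (a point): middle of the yellow drawer's bar handle, same sizes and axes; the drawer opens along this frame's -x. With both drawers shut the two handles are 158 mm apart. Each front is 136 mm wide and 68 mm tall.
- bay (a point): middle of the floor of the yellow drawer's empty front compartment, moving with the drawer; 110 mm along +x from the yellow handle, 44 mm lower, 18 mm above the table. Same axes. Inside 104 mm (x) by 110 mm (y); side walls and divider 40 to 42 mm above its floor, front 64 mm. Shut, it is under the chest's top; fully out, its middle is 55 mm in front of the chest's front face. Stock behind the divider.
- reel_center (a point): centre (half-way up) of the full reel of solder: an upright cylinder 44 mm in diameter and 50 mm tall with red flanges and silvery winding, about 0.15 to 0.3 kg, standing on the bench to one side of the chest. z is its axis.
- chest_front (a point): middle of the top front edge of the low grey two-drawer parts chest, which is fixed to the bench: 240 mm deep (x), 300 mm wide (y), 88 mm tall (this point is 88 mm up); x points squarely into the chest, z up. Shut drawer fronts are flush with this edge. Colour strips on top mark the drawers; a red flag in a dark slot between them stands towards the locked drawer.
- jar: bystander: a small closed jar, 52 mm across and 65 mm tall, upright; origin at the centre of its underside.
- board: bystander: a green circuit board lying flat, 90 x 60 x 6 mm (12 mm over its connector); origin at the centre of its underside.
- driver: bystander: a screwdriver lying flat, 160 mm long, handle to its own -x; origin near its middle.

How it is judged (in metres and radians):
On the way, in this order (a step that is already met when the one before it is completed fails the run):
1. the blue drawer is pushed fully shut (value of joint blue_drawer below 0.005 m), for 0.2 s.
2. the yellow drawer is pulled out, the blue one still shut (value of joint yellow_drawer above 0.108 m and value of joint blue_drawer below 0.006 m), for 0.2 s.
At the end, for the whole second after the job is handed in: Blue drawer shut to within 6 mm; yellow drawer out at least 108 of its 125 mm; the reel standing upright (within 10 degrees) and at rest on the floor of the yellow drawer's front compartment, let go; the jar, board and screwdriver within 30 mm of where they were (all of step 2 and x of reel_center in the frame of bay between -0.034 and 0.034 m and y of reel_center in the frame of bay between -0.037 and 0.037 m and z of reel_center in the frame of bay between 0.018 and 0.031 m and angle between reel_center's own z axis and vertical below 0.17 rad and linear speed of reel below 0.02 m/s); the robot touches nothing.
It fails at once if the jar, the circuit board or the screwdriver is moved more than 30 mm (distance of any of jar, board, driver from where it was at the start of the episode above 0.03 m).
It fails at once if the jar is tipped over (angle between jar's own z axis and vertical above 0.6 rad).
It fails at once if the reel is let go with its foot more than 20 mm above the drawer floor (height (world z) of reel_center above 0.063 m and contact force between the fingers and reel below 0.05 N).
It also fails if it takes over 69 s, if anything falls off the work surface, if the arm or the gripper's body presses on something with over 40 N, if the wrist force passes 120 N, or if a joint passes its speed limit or range.

## Working session

There is one attempt and no reset: what is moved stays moved. The work goes in short steps, Python scripts to look and compute and a tool call to move; the robot and the scene stay as the last step left them, time stands still between calls to the robot, and variables do not carry over. Pictures are saved under pics/ and viewed, about 8 in all and at most 12, crops included, and the job is handed in when it is done.

Besides the shell and the picture viewer there is one more tool, called after "Call:" as name(argument=value, ...), one argument or row to a line, values as JSON. play_rows: Moves the arm, as the interface text tells. Its arguments: {"type":"object","properties":{"linear":{"type":"array"},"delta_rot":{"type":"array"},"gripper":{"type":"number"}},"required":["linear","delta_rot"]}

```bash
mkdir -p pics; ls
cat > h.py <<'E'
import numpy as np, cv2
from cell import r
def K(n):
    c=r.calibration(n); f=210/np.tan(np.radians(c["vertical_fov"]/2))
    return np.array([[f,0,c["cx"]],[0,f,c["cy"]],[0,0,1]]),np.array(c["dist_coeffs"],float),np.array(c["T"])
def cloud(n,depth):
    k,d,T=K(n); h,w=depth.shape
    u,v=np.meshgrid(np.arange(w),np.arange(h))
    p=cv2.undistortPoints(np.stack([u,v],-1).reshape(-1,1,2).astype(np.float64),k,d).reshape(h,w,2)
    P=np.stack([p[...,0]*depth,-p[...,1]*depth,-depth,np.ones_like(depth)],-1)@T.T
    P=P[...,:3]; P[depth<=0]=np.nan
    return P
def save(name,img): cv2.imwrite("pics/"+name,img[...,::-1])
E
python3 - <<'E'
from h import *
o=r.get_obs(); print(o)
for n in("scene","top"):
    im,d=r.snapshot(n); save(n+"1.png",im); P=cloud(n,d); np.save(n+"1.npy",P)
    k,dd,T=K(n); print(n,k[0,0],dd,T.round(2).tolist())
    for t in["blue_drawer_handle","yellow_drawer_handle","reel_center","chest_front","jar","board","driver"]:
        for g in r.regions_of(n,t)[:2]:
            m=g["pixels"]; q=P[m]; q=q[~np.isnan(q[:,0])]
            print(t,round(g["confidence"],2),g["extent"],m.sum(),np.median(q,0).round(1) if len(q) else 0, np.percentile(q,[3,97],axis=0).round(0).tolist() if len(q) else 0)
E
```

```text
pics
{'t': 0.0, 'joint_pos': array([ 1.11029845,  0.60012702, -0.00254511,  1.60012296,  0.00179809,
        0.94290911, -0.07982883]), 'joint_vel': array([-1.53215670e-03, -1.65894786e-03,  1.15305326e-03,  5.81263941e-04,
       -7.94373908e-06, -4.33417108e-04,  7.19681887e-04]), 'tau': array([-2.26394495e-04, -7.76471543e+01,  1.56493060e+00, -2.58021373e+01,
        1.23265499e-02,  8.98965140e-03,  4.70156351e-06]), 'position': array([ 271.29995789, -671.85914412,  255.4180009 ]), 'ee_rot': array([-0.39127193,  2.01293969, -2.00986114]), 'wrist_force': array([ 0.43304385, -0.24754084,  0.05452218]), 'moment': array([ 0.01393819,  0.03339617, -0.0115351 ]), 'width': 85.08174782415159}
scene 427.1520913672721 [-0.00699988  0.          0.          0.          0.        ] [[-0.67, -0.61, 0.42, 1043.25], [0.74, -0.55, 0.38, 375.2], [-0.0, 0.57, 0.82, 920.64], [0.0, 0.0, 0.0, 1.0]]
blue_drawer_handle 0.96 [272.5, 212.9, 341.0, 277.1] 2534 [617.3  89.6  41.1] [[556.0, 31.0, 16.0], [676.0, 151.0, 82.0]]
yellow_drawer_handle 0.35 [142.1, 207.8, 343.8, 376.8] 18416 [816.3  61.2  87.9] [[
[... 1000 characters left out ...]
0, 0.0, 1.0]]
blue_drawer_handle 0.59 [223.4, 167.9, 271.3, 228.2] 1934 [644.2  91.4  36.7] [[557.0, 33.0, 13.0], [713.0, 148.0, 83.0]]
reel_center 0.67 [136.0, 228.7, 154.0, 242.9] 250 [522.6 365.1  49. ] [[504.0, 350.0, 4.0], [543.0, 387.0, 55.0]]
chest_front 0.56 [207.8, 90.2, 322.1, 226.8] 10869 [782.4  46.2  86.8] [[598.0, -108.0, 15.0], [928.0, 170.0, 92.0]]
jar 0.66 [379.8, 248.4, 398.9, 266.8] 296 [ 462.4 -312.3   63.6] [[441.0, -336.0, 24.0], [484.0, -296.0, 69.0]]
board 0.94 [391.6, 171.2, 419.2, 199.5] 588 [ 676.9 -384.6    6.4] [[636.0, -417.0, 1.0], [720.0, -354.0, 13.0]]
driver 0.66 [128.9, 161.3, 146.9, 203.9] 269 [697.8 404.6  22.1] [[659.0, 390.0, 1.0], [737.0, 425.0, 29.0]]
```

View pics/scene1.png

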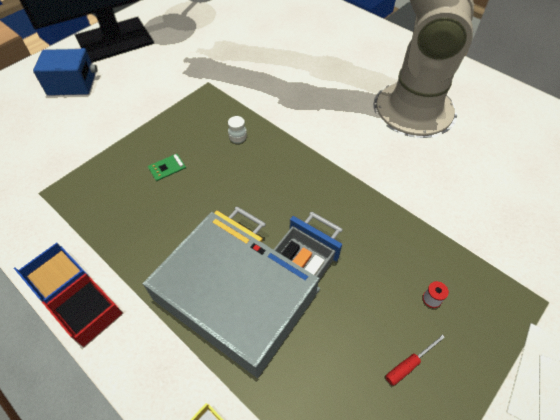

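Run:
```python
from h import *
im=cv2.imread("pics/top1.png"); cv2.imwrite("pics/top1c.png",cv2.resize(im[80:290,110:430],None,fx=2.5,fy=2.5,interpolation=cv2.INTER_CUBIC))
for n in("scene","top"):
    P=np.load(n+"1.npy").reshape(-1,3); P=P[~np.isnan(P[:,0])]
    # chest top: fit rectangle
    m=(abs(P[:,2]-88)<5)&(P[:,0]>600)&(P[:,0]<1000)&(abs(P[:,1])<250)
    q=P[m][:,:2].astype(np.float32); print(n,m.sum(),np.median(P[m],0),cv2.minAreaRect(q),cv2.boxPoints(cv2.minAreaRect(q)).round(0).tolist())
    # reel top
    for nm,c,h in(("reel",(524,368),50),("jar",(463,-312),65)):
        m=(np.hypot(P[:,0]-c[0],P[:,1]-c[1])<45)&(abs(P[:,2]-h)<5); q=P[m][:,:2].astype(np.float32)
        print(nm,len(q),np.median(P[m],0),cv2.minEnclosingCircle(q) if len(q) else 0)
```

```text
scene 14059 [831.61476592  45.59772025  88.47423141] ((771.89306640625, 25.777694702148438), (330.61376953125, 302.9586486816406), 7.112270355224609) [[589.0, 156.0], [627.0, -145.0], [955.0, -104.0], [917.0, 197.0]]
reel 306 [525.28013763 371.59301137  49.52627824] ((523.7880859375, 371.3531799316406), 22.935033798217773)
jar 164 [ 464.50149866 -319.62762842   65.44563631] ((462.4492492675781, -319.4538269042969), 24.92496109008789)
top 7739 [818.76378588  33.27565241  87.91723446] ((771.3648071289062, 26.391448974609375), (332.47296142578125, 299.72589111328125), 7.112371444702148) [[588.0, 155.0], [625.0, -143.0], [955.0, -102.0], [918.0, 196.0]]
reel 184 [522.84575596 368.5683463   49.86844369] ((523.8795166015625, 369.3713073730469), 21.987964630126953)
jar 206 [ 463.53093153 -318.90961046   64.93470638] ((463.0541687011719, -319.79388427734375), 23.010950088500977)
```

View pics/top1c.png

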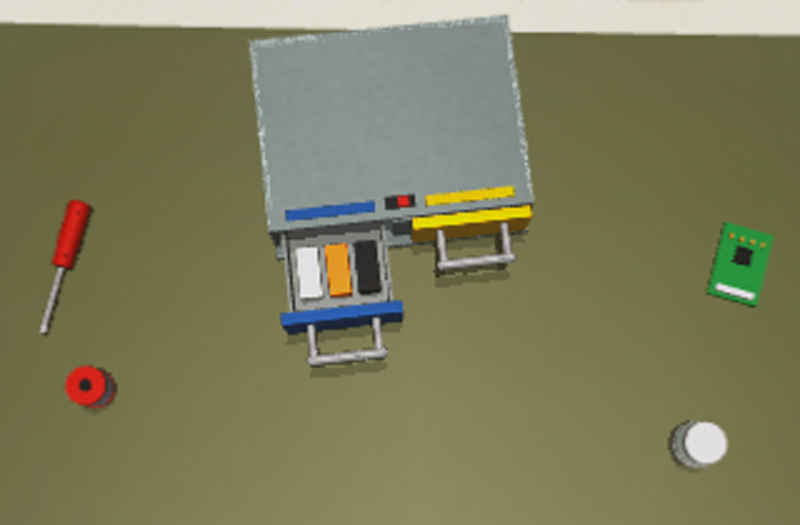

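The pictures show the blue drawer (left, scene ~(315,235)) open with its bar handle at ~(323,220). The yellow one (scene ~(240,225)) is shut, with the flag towards it. The red reel is at scene (436,293), in front of and left of the chest, with the driver behind it. The jar and board are away to the right.

Run:
```python
from h import *
from scipy.spatial.transform import Rotation as R
o=r.get_obs(); M=R.from_rotvec(o["ee_rot"]).as_matrix(); print(M.round(3))
for n in("scene","top"):
    P=np.load(n+"1.npy").reshape(-1,3); P=P[~np.isnan(P[:,0])]
    m=(abs(P[:,2]-88)<3)&(P[:,0]>600)&(P[:,0]<1000)&(abs(P[:,1])<250)&((P[:,0]-698)*.9923+(P[:,1]-17)*.1236>15)
    b=cv2.minAreaRect(P[m][:,:2].astype(np.float32)); print(n,b)
    a=np.radians(7.1); c=np.array([698.1,17.])
    L=(P[:,:2]-c)@np.array([[np.cos(a),-np.sin(a)],[np.sin(a),np.cos(a)]])
    for s,lo in((1,-200),(-1,-60)):
        m=(abs(L[:,1]-s*79)<30)&(L[:,0]<-25)&(L[:,0]>lo)&(P[:,2]>45)&(P[:,2]<75)
        h,e=np.histogram(L[m,0],np.arange(-200,-20,5)); print(s,[(int(x),int(y)) for x,y in zip(e,h) if y])
        m2=m&(P[:,2]>60)&(L[:,0]<(-110 if s>0 else -30)); print("bar x",np.median(L[m2,0]),"z",np.percentile(P[m2,2],90))
        m=(abs(L[:,1]-s*79)<90)&(L[:,1]*s>0)&(P[:,2]>76)&(P[:,2]<84.5)&(L[:,0]>-150)&(L[:,0]<20)
        print(' front y',np.percentile(L[m,1],[2,98]),'x',np.percentile(L[m,0],[2,10,50,90]))
```

```text
[[-0.927 -0.     0.374]
 [-0.374 -0.    -0.927]
 [ 0.    -1.     0.   ]]
scene ((824.411376953125, 32.59352111816406), (224.71176147460938, 301.59637451171875), 7.105561256408691)
1 [(-140, 13), (-135, 46), (-130, 53), (-85, 16), (-80, 126), (-75, 46)]
bar x -130.34686915982962 z 67.8367898157235
 front y [ 14.27839415 145.97243039] x [-91.95806562 -90.63951314 -84.15310142 -78.90075218]
-1 [(-50, 1), (-45, 36), (-40, 67)]
bar x -38.727538660400185 z 68.634117552269
 front y [-143.8745417   -11.44456032] x [-0.41719744  0.62135736  5.17046916  9.09414347]
top ((824.5272216796875, 33.01005554199219), (225.0008544921875, 299.70147705078125), 7.114080429077148)
1 [(-140, 28), (-135, 37), (-130, 19), (-95, 32), (-80, 2), (-75, 3)]
bar x -133.0866740551879 z 68.80770511295441
 front y [  9.9878999  144.37246989] x [-92.54843257 -91.40537852 -85.04176389 -78.96772957]
-1 [(-50, 7), (-45, 43), (-40, 30), (-35, 1)]
bar x -40.79656733139746 z 69.11041310146015
 front y [-143.13205424   -9.29783561] x [-0.90682086  0.28062898  6.73093347 12.91549606]
```

Call:
play_rows(
  linear=[
    [0.286, 0.751, -0.056],
    [0.286, 0.751, -0.056],
    [0.286, 0.751, -0.056],
    [0.286, 0.751, -0.056],
    [0.286, 0.751, -0.056],
    [0.286, 0.751, -0.056],
    [0.286, 0.751, -0.056],
    [0.286, 0.751, -0.056],
    [0.286, 0.751, -0.056],
    [0.286, 0.751, -0.056],
    [0.286, 0.751, -0.056],
    [0.286, 0.751, -0.056],
    [0.286, 0.751, -0.056],
    [0.286, 0.751, -0.056],
    [0.286, 0.751, -0.056],
    [0.286, 0.751, -0.056],
    [0.286, 0.751, -0.056],
    [0.286, 0.751, -0.056],
  ],
  delta_rot=[
    [0, 0, 1.311],
    [0, 0, 1.311],
    [0, 0, 1.311],
    [0, 0, 1.311],
    [0, 0, 1.311],
    [0, 0, 1.311],
    [0, 0, 1.311],
    [0, 0, 1.311],
    [0, 0, 1.311],
    [0, 0, 1.311],
    [0, 0, 1.311],
    [0, 0, 1.311],
    [0, 0, 1.311],
    [0, 0, 1.311],
    [0, 0, 1.311],
    [0, 0, 1.311],
    [0, 0, 1.311],
    [0, 0, 1.311],
  ],
  gripper=0.03,
)

```text
t: 3.05
position: [557.5, 77.9, 200.5]
ee_rot: [-1.265, 1.118, -1.119]
wrist_force: [-1.0, -1.1, 0.6]
width: 30.2
```

Call:
play_rows(
  linear=[
    [0, 0.001, -0.05],
    [0, 0.001, -0.1],
    [0, 0.001, -0.12],
    [0, 0.001, -0.132],
    [0, 0.001, -0.132],
    [0, 0.001, -0.132],
  ],
  delta_rot=[
    [0, 0, 0],
    [0, 0, 0],
    [0, 0, 0],
    [0, 0, 0],
    [0, 0, 0],
    [0, 0, 0],
  ],
)

```text
t: 3.8
position: [558.0, 79.8, 69.2]
ee_rot: [-1.264, 1.117, -1.118]
wrist_force: [-0.4, -0.5, 0.3]
width: 30.0
```

Run:
```python
from h import *
from scipy.spatial.transform import Rotation as R
o=r.get_obs(); print(o["wrist_force"],R.from_rotvec(o["ee_rot"]).as_matrix().round(3))
im,d=r.snapshot("scene"); save("s2.png",cv2.resize(im[150:310,190:390],None,fx=4,fy=4)[:600])
```

```text
[-0.39099489 -0.53153766  0.27574659] [[ 0.123  0.001  0.992]
 [-0.992  0.     0.123]
 [-0.    -1.     0.001]]
```

View pics/s2.png

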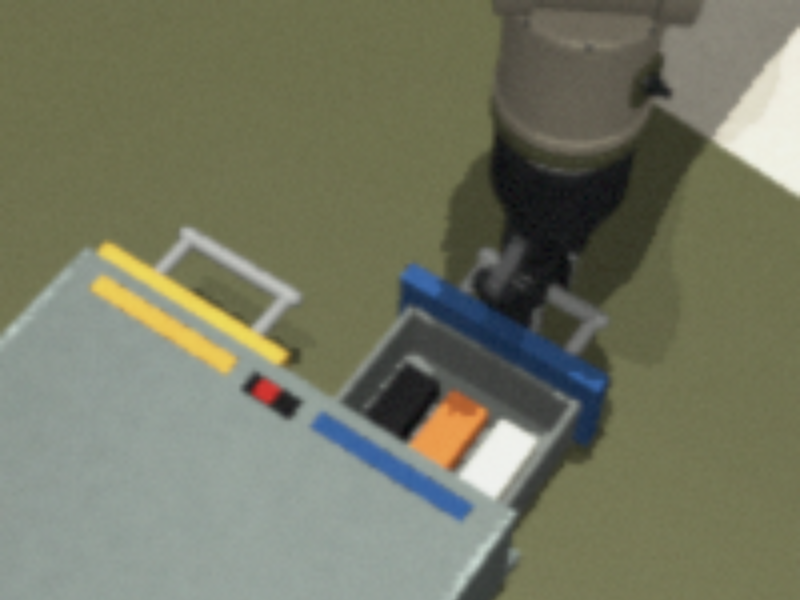

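The fingers straddle the blue bar (crop ~(520,290)), one either side. I'm closing on it.

Call:
play_rows(
  linear=[
    [0, 0, 0],
    [0, 0, 0],
    [0, 0, 0],
    [0, 0, 0],
    [0, 0, 0],
  ],
  delta_rot=[
    [0, 0, 0],
    [0, 0, 0],
    [0, 0, 0],
    [0, 0, 0],
    [0, 0, 0],
  ],
  gripper=0,
)

```text
t: 4.47
position: [557.8, 79.7, 69.2]
ee_rot: [-1.264, 1.117, -1.118]
wrist_force: [-0.9, -0.4, 5.9]
width: 8.9
```

Call:
play_rows(
  linear=[
    [0.015, 0.002, 0],
    [0.035, 0.0044, 0],
    [0.055, 0.0069, 0],
    [0.07, 0.0087, 0],
    [0.08, 0.01, 0],
    [0.086, 0.0107, 0],
    [0.086, 0.0107, 0],
    [0.086, 0.0107, 0],
  ],
  delta_rot=[
    [0, 0, 0],
    [0, 0, 0],
    [0, 0, 0],
    [0, 0, 0],
    [0, 0, 0],
    [0, 0, 0],
    [0, 0, 0],
    [0, 0, 0],
  ],
)

```text
t: 5.48
position: [644.5, 90.5, 69.3]
ee_rot: [-1.263, 1.116, -1.119]
wrist_force: [1.5, -0.6, 5.4]
width: 9.0
```

Call:
play_rows(
  linear=[
    [0.003, 0.0004, 0],
    [0.005, 0.0006, 0],
    [0.007, 0.0009, 0],
    [0.007, 0.0009, 0],
    [0.007, 0.0009, 0],
  ],
  delta_rot=[
    [0, 0, 0],
    [0, 0, 0],
    [0, 0, 0],
    [0, 0, 0],
    [0, 0, 0],
  ],
)

```text
t: 6.1
position: [647.6, 90.9, 69.2]
ee_rot: [-1.27, 1.12, -1.116]
wrist_force: [-10.5, -1.7, 16.5]
width: 8.9
```

Call:
play_rows(
  linear=[
    [-0.002, -0.0002, 0],
    [-0.002, -0.0002, 0],
    [-0.002, -0.0002, 0],
    [-0.002, -0.0002, 0],
  ],
  delta_rot=[
    [0, 0, 0],
    [0, 0, 0],
    [0, 0, 0],
    [0, 0, 0],
  ],
  gripper=0.03,
)

```text
t: 6.6
position: [648.6, 91.1, 68.1]
ee_rot: [-1.265, 1.117, -1.117]
wrist_force: [0.1, 0.9, 0.1]
width: 29.8
```

Call:
play_rows(
  linear=[
    [0, 0, 0.03],
    [0, 0, 0.08],
    [0, 0, 0.08],
    [0.01, -0.06, 0.08],
    [0.02, -0.12, 0.08],
    [0.02, -0.157, 0.08],
    [0.02, -0.157, 0.08],
    [0.02, -0.157, 0.08],
  ],
  delta_rot=[
    [0, 0, 0],
    [0, 0, 0],
    [0, 0, 0],
    [0, 0, 0],
    [0, 0, 0],
    [0, 0, 0],
    [0, 0, 0],
    [0, 0, 0],
  ],
)

```text
t: 7.6
position: [668.2, -65.0, 147.7]
ee_rot: [-1.265, 1.118, -1.116]
wrist_force: [-0.5, 1.5, 0.9]
width: 30.3
```

```bash
cat > look.py <<'E'
from h import *
def look(n,s,crop):
    a=np.radians(7.1); c=np.array([698.1,17.])
    im,d=r.snapshot(n); P=cloud(n,d); Q=P.reshape(-1,3); Q=Q[~np.isnan(Q[:,0])]
    L=(Q[:,:2]-c)@np.array([[np.cos(a),-np.sin(a)],[np.sin(a),np.cos(a)]])
    for sg in(1,-1):
        m=(L[:,1]*sg>15)&(L[:,1]*sg<145)&(Q[:,2]>70)&(Q[:,2]<84)&(L[:,0]>-170)&(L[:,0]<4)
        m&=(abs(L[:,1]-sg*79)>35)
        if m.sum(): print(n,"blue" if sg>0 else "yellow",m.sum(),"front face x",np.percentile(L[m,0],[3,10,25]).round(1))
    y0,y1,x0,x1=crop; save(s,cv2.resize(im[y0:y1,x0:x1],None,fx=4,fy=4))
    return P,L,Q,im
E
python3 -c "
from look import *
print(r.get_obs())
look('scene','s3.png',(160,310,190,390)); look('top','t3.png',(150,260,190,340))"
```

```text
{'t': 7.6, 'joint_pos': array([ 0.24536716,  0.68072694, -0.36538929,  1.79935785,  0.34442981,
        0.72523508, -0.18163027]), 'joint_vel': array([-0.02076025, -0.00512245, -0.01252411, -0.00092854, -0.00099225,
        0.00137207,  0.00171278]), 'tau': array([ 2.35918880e+00, -7.63373423e+01, -4.10817862e+00, -1.99622780e+01,
        1.16695105e-01,  5.78012061e-02,  2.04885198e-02]), 'position': array([668.21172516, -64.99444164, 147.65390948]), 'ee_rot': array([-1.26523182,  1.11797482, -1.11609775]), 'wrist_force': array([-0.49848635,  1.48899805,  0.87597355]), 'moment': array([ 0.03795947, -0.04793343, -0.00516948]), 'width': 30.272159034331995}
scene blue 45 front face x [-26.   -0.2   0.8]
scene yellow 39 front face x [-0.4 -0.1  0.7]
top blue 58 front face x [-11.9  -1.4  -0.6]
top yellow 21 front face x [-4.3 -0.6 -0.2]
```

View pics/s3.png

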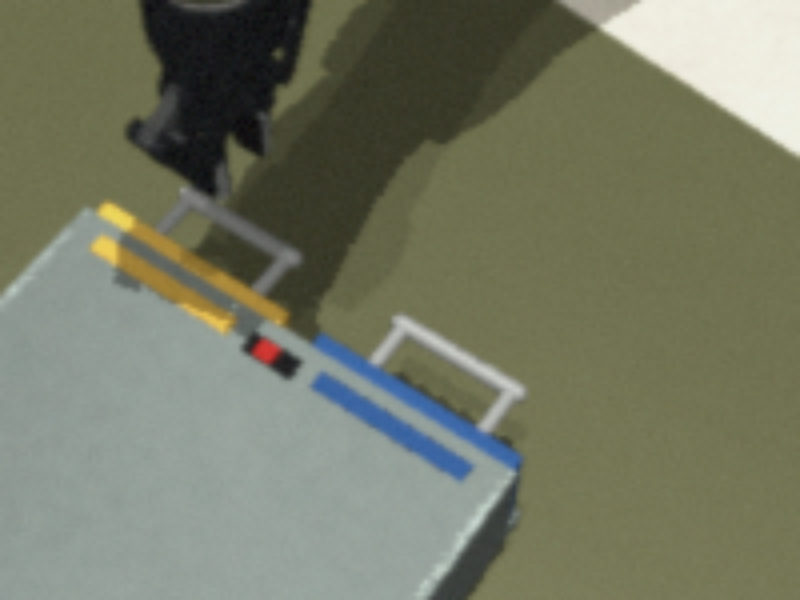

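The blue front is flush, in line with the shut yellow one (both within 1 mm by depth). The gripper is above the yellow bar.

Call:
play_rows(
  linear=[
    [0, -0.001, -0.04],
    [0, -0.001, -0.065],
    [0, -0.001, -0.08],
    [0, -0.001, -0.08],
    [0, -0.001, -0.08],
  ],
  delta_rot=[
    [0, 0, 0],
    [0, 0, 0],
    [0, 0, 0],
    [0, 0, 0],
    [0, 0, 0],
  ],
)

```text
t: 8.32
position: [669.1, -66.4, 69.2]
ee_rot: [-1.265, 1.116, -1.118]
wrist_force: [0.8, -0.4, 0.5]
width: 29.9
```

Call:
play_rows(
  linear=[
    [0, 0, 0],
    [0, 0, 0],
    [0, 0, 0],
    [0, 0, 0],
    [0, 0, 0],
  ],
  delta_rot=[
    [0, 0, 0],
    [0, 0, 0],
    [0, 0, 0],
    [0, 0, 0],
    [0, 0, 0],
  ],
  gripper=0,
)

```text
t: 8.95
position: [667.3, -67.1, 69.3]
ee_rot: [-1.267, 1.118, -1.117]
wrist_force: [-5.6, -0.3, 6.1]
width: 8.7
```

Call:
play_rows(
  linear=[
    [-0.004, -0.0005, 0],
    [-0.008, -0.001, 0],
    [-0.015, -0.0019, 0],
    [-0.015, -0.0019, 0],
  ],
  delta_rot=[
    [0, 0, 0],
    [0, 0, 0],
    [0, 0, 0],
    [0, 0, 0],
  ],
)

```text
t: 9.45
position: [653.2, -68.8, 69.3]
ee_rot: [-1.265, 1.117, -1.118]
wrist_force: [-0.8, 0.9, 9.1]
width: 9.1
```

The drawer slides freely, so I'm pulling it out to its stop.

Call:
play_rows(
  linear=[
    [-0.015, -0.0019, 0],
    [-0.035, -0.0044, 0],
    [-0.055, -0.0069, 0],
    [-0.075, -0.0093, 0],
    [-0.09, -0.0112, 0],
    [-0.1, -0.0125, 0],
    [-0.105, -0.0131, 0],
    [-0.109, -0.0136, 0],
    [-0.111, -0.0138, 0],
    [-0.111, -0.0138, 0],
    [-0.111, -0.0138, 0],
  ],
  delta_rot=[
    [0, 0, 0],
    [0, 0, 0],
    [0, 0, 0],
    [0, 0, 0],
    [0, 0, 0],
    [0, 0, 0],
    [0, 0, 0],
    [0, 0, 0],
    [0, 0, 0],
    [0, 0, 0],
    [0, 0, 0],
  ],
)

```text
t: 10.82
position: [543.1, -82.6, 69.2]
ee_rot: [-1.264, 1.116, -1.119]
wrist_force: [1.6, 0.2, 10.7]
width: 9.0
```

Call:
play_rows(
  linear=[
    [0, 0, 0],
    [0, 0, 0],
    [0, 0, 0],
  ],
  delta_rot=[
    [0, 0, 0],
    [0, 0, 0],
    [0, 0, 0],
  ],
  gripper=0.03,
)

```text
t: 11.2
position: [541.9, -82.6, 68.0]
ee_rot: [-1.266, 1.118, -1.117]
wrist_force: [-1.1, 0.3, 0.5]
width: 30.2
```

Call:
play_rows(
  linear=[
    [0, 0, 0.04],
    [0, 0, 0.09],
    [0, 0, 0.11],
    [-0.003, 0.06, 0.11],
    [-0.006, 0.12, 0.11],
    [-0.009, 0.18, 0.11],
    [-0.012, 0.24, 0.11],
    [-0.015, 0.3, 0.11],
    [-0.017, 0.36, 0.11],
    [-0.019, 0.42, 0.11],
    [-0.019, 0.453, 0.11],
    [-0.019, 0.453, 0.11],
    [-0.019, 0.453, 0.11],
    [-0.019, 0.453, 0.11],
  ],
  delta_rot=[
    [0, 0, 0],
    [0, 0, 0],
    [0, 0, 0],
    [0, 0, 0],
    [0, 0, 0],
    [0, 0, 0],
    [0, 0, 0],
    [0, 0, 0],
    [0, 0, 0],
    [0, 0, 0],
    [0, 0, 0],
    [0, 0, 0],
    [0, 0, 0],
    [0, 0, 0],
  ],
)

```text
t: 12.95
position: [523.9, 368.7, 178.2]
ee_rot: [-1.265, 1.118, -1.119]
wrist_force: [0.5, 0.3, 0.5]
width: 30.1
```

Call:
play_rows(
  linear=[
    [0, 0, 0],
    [0, 0, 0],
    [0, 0, 0],
    [0, 0, 0],
  ],
  delta_rot=[
    [0, 0, 0],
    [0, 0, 0],
    [0, 0, 0],
    [0, 0, 0],
  ],
  gripper=0.07,
)

```text
t: 13.45
position: [523.5, 370.4, 178.3]
ee_rot: [-1.265, 1.117, -1.117]
wrist_force: [-0.1, -1.2, -0.4]
width: 70.1
```

```bash
python3 -c "
from look import *
print(r.get_obs()['position'],r.get_obs()['width'],r.get_obs()['wrist_force'])
for n in('scene','top'):
    P,L,Q,im=look(n,'%s4.png'%n,(160,310,190,390))
    m=(np.hypot(Q[:,0]-524,Q[:,1]-370)<30)&(abs(Q[:,2]-50)<5)
    if m.sum(): print('reel',m.sum(),cv2.minEnclosingCircle(Q[m][:,:2].astype(np.float32)))
    for s in('jar','driver','board'):
        for g in r.regions_of(n,s)[:1]:
            print(s,g['confidence'],np.nanmedian(P[g['pixels']],0).round(1))
"
```

```text
[523.48043089 370.39126512 178.2954652 ] 70.08112044968928 [-0.10166333 -1.16106133 -0.42334567]
scene blue 47 front face x [-0.6 -0.4  0.7]
scene yellow 143 front face x [-124.7 -123.  -119.7]
reel 307 ((524.0819091796875, 372.1807556152344), 22.97909927368164)
jar 0.7 [ 472.9 -309.9   45.1]
driver 0.95 [702.7 409.3  21.8]
top blue 46 front face x [-16.1  -0.9  -0.5]
top yellow 112 front face x [-125.7 -125.2 -123.5]
reel 35 ((533.938232421875, 360.74029541015625), 16.961170196533203)
jar 0.56 [ 462.3 -311.4   62.3]
driver 0.54 [694.8 404.9  21.8]
board 0.88 [ 679.4 -384.9    6.5]
```

View pics/scene4.png

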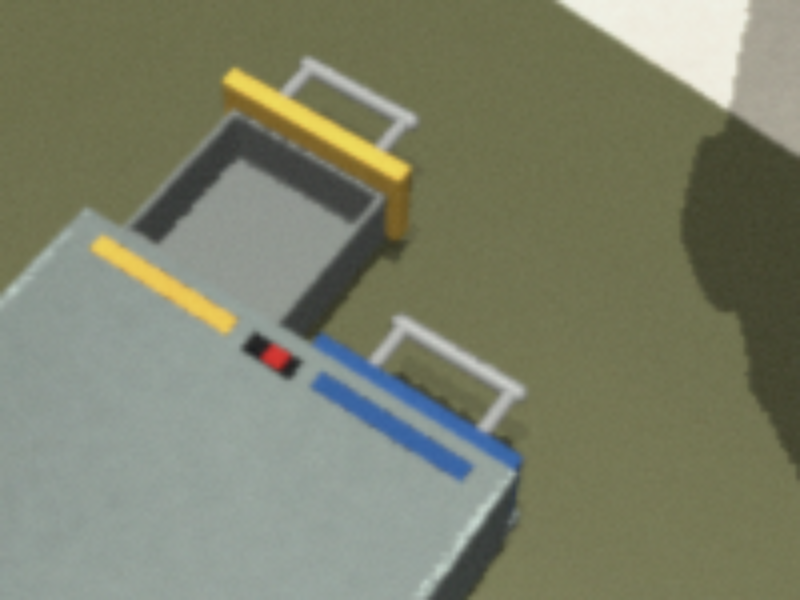

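The yellow drawer is fully out (~125 mm), its front bay is empty, and the flag now points at blue. I'm descending on the reel.

Call:
play_rows(
  linear=[
    [0, 0.0005, -0.05],
    [0, 0.0005, -0.1],
    [0, 0.0005, -0.125],
    [0, 0.0005, -0.14],
    [0, 0.0005, -0.14],
    [0, 0.0005, -0.14],
  ],
  delta_rot=[
    [0, 0, 0],
    [0, 0, 0],
    [0, 0, 0],
    [0, 0, 0],
    [0, 0, 0],
    [0, 0, 0],
  ],
)

```text
t: 14.6
position: [524.0, 371.4, 39.4]
ee_rot: [-1.264, 1.117, -1.117]
wrist_force: [1.5, 0.1, 0.6]
width: 69.6
```

Call:
play_rows(
  linear=[
    [0, 0, 0],
    [0, 0, 0],
    [0, 0, 0],
    [0, 0, 0],
    [0, 0, 0],
    [0, 0, 0],
  ],
  delta_rot=[
    [0, 0, 0],
    [0, 0, 0],
    [0, 0, 0],
    [0, 0, 0],
    [0, 0, 0],
    [0, 0, 0],
  ],
  gripper=0.03,
)

```text
t: 15.35
position: [524.0, 371.2, 39.6]
ee_rot: [-1.264, 1.117, -1.118]
wrist_force: [0.0, -0.8, 6.0]
width: 42.8
```

Call:
play_rows(
  linear=[
    [0, 0, 0.01],
    [0, 0, 0.03],
    [0, 0, 0.06],
    [0, 0, 0.06],
    [0, 0, 0.06],
  ],
  delta_rot=[
    [0, 0, 0],
    [0, 0, 0],
    [0, 0, 0],
    [0, 0, 0],
    [0, 0, 0],
  ],
)

```text
t: 15.98
position: [523.5, 370.7, 98.8]
ee_rot: [-1.265, 1.117, -1.118]
wrist_force: [-0.1, -0.6, -2.2]
width: 42.9
```

Call:
play_rows(
  linear=[
    [0, 0, 0.04],
    [0, 0, 0.08],
    [0.013, -0.04, 0.09],
    [0.027, -0.09, 0.09],
    [0.041, -0.14, 0.09],
    [0.055, -0.19, 0.09],
    [0.07, -0.24, 0.09],
    [0.085, -0.29, 0.09],
    [0.1, -0.34, 0.09],
    [0.114, -0.385, 0.09],
    [0.124, -0.42, 0.09],
    [0.129, -0.4395, 0.09],
    [0.129, -0.4395, 0.09],
    [0.129, -0.4395, 0.09],
    [0.129, -0.4395, 0.06],
    [0.129, -0.4395, 0.03],
    [0.129, -0.4395, 0.01],
    [0.129, -0.4395, 0.0],
    [0.129, -0.4395, 0.0],
  ],
  delta_rot=[
    [0, 0, 0],
    [0, 0, 0],
    [0, 0, 0],
    [0, 0, 0],
    [0, 0, 0],
    [0, 0, 0],
    [0, 0, 0],
    [0, 0, 0],
    [0, 0, 0],
    [0, 0, 0],
    [0, 0, 0],
    [0, 0, 0],
    [0, 0, 0],
    [0, 0, 0],
    [0, 0, 0],
    [0, 0, 0],
    [0, 0, 0],
    [0, 0, 0],
    [0, 0, 0],
  ],
)

```text
t: 18.35
position: [652.4, -68.0, 98.0]
ee_rot: [-1.266, 1.117, -1.116]
wrist_force: [-0.2, -0.4, -2.3]
width: 42.8
```

```bash
python3 -c "
from look import *
o=r.get_obs();print(o['position'],o['width'],o['wrist_force'])
look('scene','scene5.png',(140,290,180,380));look('top','top5.png',(150,260,190,340))
"
```

```text
[652.40821203 -67.97958392  98.00409768] 42.82726222268535 [-0.20656244 -0.41337359 -2.27277321]
scene blue 47 front face x [-16.9   0.3   1.1]
scene yellow 74 front face x [-124.5 -123.1 -119.7]
top blue 47 front face x [-13.9  -1.2  -0.5]
top yellow 83 front face x [-146.3 -125.1 -123.3]
```

View pics/scene5.png

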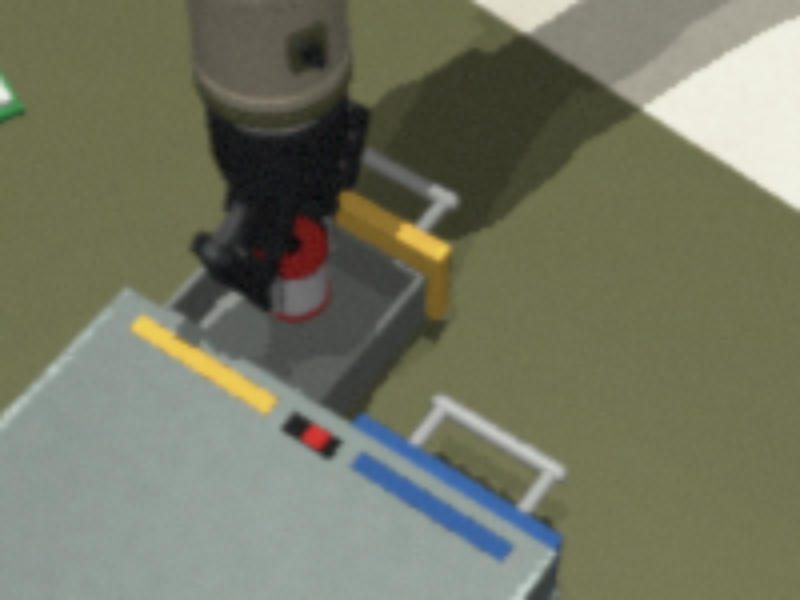

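The reel hangs upright over the middle of the open bay (crop ~(298,270)). I'm lowering it gently.

Call:
play_rows(
  linear=[
    [0, 0, -0.012],
    [0, 0, -0.025],
    [0, 0, -0.033],
    [0, 0, -0.037],
    [0, 0, -0.038],
    [0, 0, -0.038],
    [0, 0, -0.038],
  ],
  delta_rot=[
    [0, 0, 0],
    [0, 0, 0],
    [0, 0, 0],
    [0, 0, 0],
    [0, 0, 0],
    [0, 0, 0],
    [0, 0, 0],
  ],
)

```text
t: 19.32
position: [652.6, -68.5, 60.6]
ee_rot: [-1.265, 1.117, -1.118]
wrist_force: [0.8, -0.1, -2.3]
width: 42.6
```

Call:
play_rows(
  linear=[
    [0, 0, -0.001],
    [0, 0, -0.002],
    [0, 0, -0.003],
    [0, 0, -0.003],
  ],
  delta_rot=[
    [0, 0, 0],
    [0, 0, 0],
    [0, 0, 0],
    [0, 0, 0],
  ],
)

```text
t: 19.82
position: [652.5, -68.5, 57.2]
ee_rot: [-1.265, 1.117, -1.117]
wrist_force: [0.3, 1.0, -1.6]
width: 42.6
```

Call:
play_rows(
  linear=[
    [0, 0, -0.0005],
    [0, 0, -0.001],
    [0, 0, -0.001],
  ],
  delta_rot=[
    [0, 0, 0],
    [0, 0, 0],
    [0, 0, 0],
  ],
)

```text
t: 20.2
position: [652.9, -68.5, 57.1]
ee_rot: [-1.265, 1.116, -1.118]
wrist_force: [-1.4, -0.4, 5.8]
width: 42.9
```

It's on the floor: the vertical force rose from -2.3 to +5.8 N. I'm releasing with a modest opening, then lifting clear.

Call:
play_rows(
  linear=[
    [0, 0, 0],
    [0, 0, 0],
    [0, 0, 0],
    [0, 0, 0],
  ],
  delta_rot=[
    [0, 0, 0],
    [0, 0, 0],
    [0, 0, 0],
    [0, 0, 0],
  ],
  gripper=0.056,
)

```text
t: 20.7
position: [652.9, -68.5, 56.4]
ee_rot: [-1.265, 1.117, -1.118]
wrist_force: [1.9, -0.2, 1.4]
width: 55.8
```

Call:
play_rows(
  linear=[
    [0, 0, 0.01],
    [0, 0, 0.03],
    [0, 0, 0.06],
    [0, 0, 0.11],
    [0, 0, 0.16],
    [-0.05, 0, 0.19],
    [-0.1, 0.03, 0.19],
    [-0.13, 0.08, 0.19],
    [-0.15, 0.13, 0.19],
    [-0.15, 0.18, 0.19],
    [-0.15, 0.23, 0.19],
    [-0.15, 0.28, 0.19],
    [-0.15, 0.28, 0.19],
    [-0.15, 0.28, 0.19],
  ],
  delta_rot=[
    [0, 0, 0],
    [0, 0, 0],
    [0, 0, 0],
    [0, 0, 0],
    [0, 0, 0],
    [0, 0, 0],
    [0, 0, 0],
    [0, 0, 0],
    [0, 0, 0],
    [0, 0, 0],
    [0, 0, 0],
    [0, 0, 0],
    [0, 0, 0],
    [0, 0, 0],
  ],
)

```text
t: 22.45
position: [502.1, 210.8, 246.9]
ee_rot: [-1.266, 1.117, -1.118]
wrist_force: [0.6, 0.1, -0.2]
width: 55.8
```

```bash
python3 -c "
from look import *
o=r.get_obs();print(o['position'],o['width'],o['wrist_force'])
for n in('scene','top'):
    P,L,Q,im=look(n,n+'6.png',(140,290,180,380))
    m=(abs(L[:,0]+55)<48)&(abs(L[:,1]+79)<50)&(abs(Q[:,2]-68)<5)
    if m.sum(): print('reel top, bay frame',(np.array(cv2.minEnclosingCircle(L[m].astype(np.float32))[0])+[55,79]).round(1),np.median(Q[m,2]),Q[m,2].std())
    for s in('jar','driver','board'):
        for g in r.regions_of(n,s)[:1]: print(s,g['confidence'],np.nanmedian(P[g['pixels']],0).round(1))
"
```

```text
[502.14451882 210.84882429 246.92494325] 55.80669399824971 [ 0.59013541  0.11690643 -0.23963826]
scene blue 47 front face x [-1.1 -0.4  0.7]
scene yellow 156 front face x [-125.  -123.1 -120.2]
reel top, bay frame [-0.4 -0.5] 67.73906718843205 1.7291045427082516
jar 0.9 [ 472.2 -309.8   45.1]
driver 0.64 [700.3 409.8  22. ]
board 0.73 [ 680.1 -382.5    7. ]
top blue 44 front face x [-41.3  -6.6  -0.7]
top yellow 105 front face x [-125.4 -124.9 -123.3]
reel top, bay frame [-0.6 -0.1] 67.52214211799833 2.204893025419972
jar 0.85 [ 462.3 -313.5   63.2]
driver 0.87 [694.  405.9  22.5]
board 0.73 [ 679.4 -384.3    6.3]
```

View pics/scene6.png

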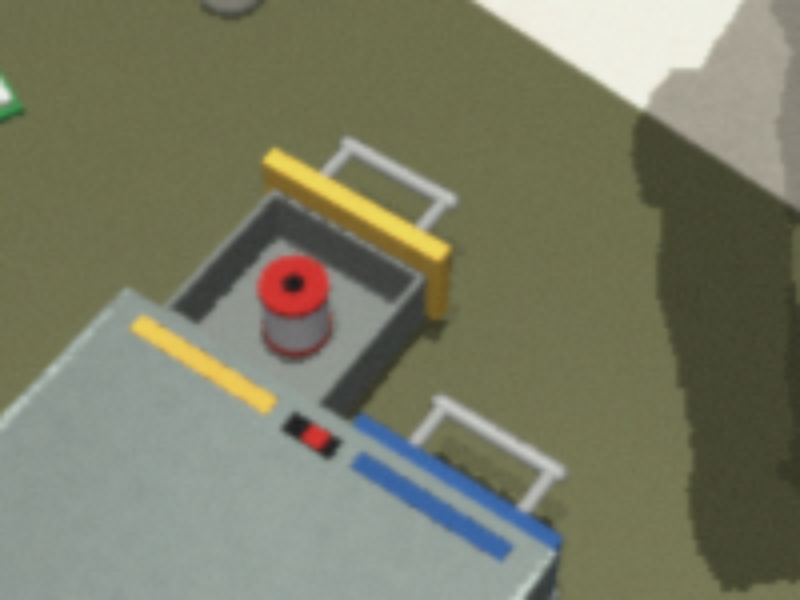

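The reel stands upright in the middle of the bay (crop ~(295,305)), the yellow drawer is out, the blue is shut, and the arm is clear.

```bash
python3 -c "
from cell import r
print(r.hand_in())"
```

```text
the job is handed in; nothing more can be done
None
```

The job is done and handed in at about 23 s of the 69 s allowed. I pushed the blue drawer shut by its handle, pulled the yellow drawer to its stop, and set the red reel down upright in the front compartment. I let go only after the wrist force showed it was on the floor.

- **Drawers:** by depth, the blue front is flush to within about 1 mm, and the yellow is out about 125 mm. The flag now points at blue.
- **Reel:** it is within 1 mm of the bay's centre, with its top at about 68 mm, as expected for a reel standing on the floor. It looks upright in the last picture.
- **Bystanders:** the jar, board and screwdriver read within about 4 mm of where they started, which is normal measurement scatter.
- **Arm:** it is parked clear, with about 0.6 N on the wrist.

No final check failed. Two things were slightly off:
- The top camera's lowest percentiles for the blue front were stray outliers; its 25th percentile read -0.7 mm, in line with the scene camera.
- The gripper read about 9 mm on the 11 mm handle bars, but both drawers followed it without slipping.

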